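# Cover the crucible and index the furnace loader to its next hole

## Task

Take the small porcelain lid and set it on the open crucible that stands in the holder of the furnace loader, so that it sits seated and level. Then pull up the loader's spring plunger by its black knob, slide the carriage along the tube towards the furnace to the next hole, so that the covered crucible goes into the furnace mouth, and let the pin drop fully home in that hole. Finish while still holding the plunger knob with the pin home (do not let go), with the lid still on, and leave the larger lid and the weighing bottle where they are.

Things in the scene. Friction and masses are not known exactly. Their poses are not given: they have to be found in the camera images.
- loader: Fixed sample loader: square tube (24 mm wide, top face 64 mm up) with 11 mm holes at y = +110, 0, -110 mm, leading to a white tube furnace (180 x 220, 186 mm high; 100 mm round mouth, centre 102 mm up). Origin: on the bench below the first (start) hole. z up; -y runs along the tube to the furnace, whose face is at y = -215 mm.
- carriage (a joint): Travel (m) of the steel sleeve (34 x 56 mm) along the tube: 0 = first hole (start), positive towards the furnace, 0.110 = next hole, stops at +-0.125. It carries the plunger in its middle and, 140 mm ahead on the furnace side, a round holder with the crucible. Friction about 1.5 N; it can be dragged along by the plunger knob.
- plunger (a joint): Lift (m) of the spring plunger: 0 = down (pin home), 0.014 = fully up. The spring pushes it down with 3.6 N at 0, 9 N at 0.012. The 8 mm round-nosed pin enters the tube by 9 mm: lift it 10 mm or more to slide; between holes it rides on the tube at about 0.0085 and drops in by itself over a hole.
- plunger_knob (a point): Centre of the plunger's black pull knob, a plain upright cylinder 23 mm in diameter, 23 mm high (11.5 mm below to 11.5 mm above this point), 100 mm above the bench when down. The top of the steel housing (17 mm wide) is 14 mm below this point when down. Moves with plunger and carriage.
- start_hole (a point): Centre of the first hole, in the top face of the tube (64 mm above the bench), where the pin stands at the start. Fixed.
- next_hole (a point): Centre of the next hole towards the furnace, in the top face of the tube, 110 mm from the first. Fixed.
- small_lid_knob (a point): Centre of the small lid's knob. Round white porcelain lid 60 mm in diameter, 35 g; upright knob on top 18 mm wide (9 mm below to 9.5 mm above this point); bevelled locating step underneath, 42 mm in diameter, 4 mm deep. The foot of the step is 18 mm below this point and on the bench at the start.
- small_lid_seat (a point): Same lid: the point on its axis in the plane of the underside of its flange (14 mm below the knob centre), which lies on the crucible's rim when it is seated.
- crucible_rim (a point): Centre of the open mouth of the white porcelain crucible in the loader's holder, in the plane of its rim: rim 54 mm outside and 48 mm inside diameter, crucible 42 mm high, its rim 115 mm above the bench. Its z is the crucible's axis. It stands loose in the holder (60 g).
- large_lid_knob (a point): Centre of the knob of the other lid, which belongs to a larger crucible: 82 mm in diameter, with a knob like the small lid's. Bystander; not to be used.
- weigh_bottle: Small glass weighing bottle, 37 mm in diameter, 47 mm high, in front of the lids; origin under its centre. Bystander.
Mind the look-alikes: they are no part of the job. Leave any pink or yellow look-alike of the part that bears small_lid_knob alone.

How it is judged:
By the outcome, as a careful person would: the job done as asked, in the order asked, and still so for the second after the job is handed in, while the arm keeps its last pose, push and grip.
It also fails if it takes over 48 s, if anything falls off the work surface, if the arm or the gripper's body presses on something with over 40 N, if the wrist force passes 120 N, or if a joint passes its speed limit or range.

## Robot

A 6-joint arm with a two-finger parallel gripper is mounted at the origin on a cart in front of the work surface, level with it; the furniture and walls round the work are solid. World frame = base frame: x ahead of the robot, y to its left, z up, the work surface at z = 0. Lengths are in mm, angles in rad, forces in N, time in s.
With the tool pointing down it reaches from about 350 to 875 mm from the base axis. Payload 4.2 kg.
Tool frame: the origin (TCP) lies at the very end of the fingers, on their centre line; the grasp point (between the pads) lies 19 mm behind it; z points along the fingers, y is the line along which they close (so a half turn about z gives the same grasp; the last joint's range is limited). The gripper opens to 85 mm and grips with 20 to 120 N. Pads are 22 mm wide; open, the fingers measure 114 mm over their backs; the gripper's body (76 mm by 85 mm) begins 54 mm behind the grasp point. The pads swing forward as they close: fully open they stand 13 mm farther back than shut.
Start: joints at [-0.956, 0.385, 0.008, 0, -1.194, -0.259], TCP at [217.727, -585.828, 198.112] pointing down, gripper open.
Joint ranges: [-3.14, 3.14], [-1.21, 2.06], [-1.07, 1.41], [-3.16, 2.05], [-2.99, -0.16], [-3.1, 3.1]. Speed limits (rad/s): [2.79, 2.79, 3.14, 3.14, 3.14, 3.14].

## Interface

Orientations are given as a unit quaternion [x, y, z, w].
In Python, from bench import read_state, get_image, camera_model, job_done gives the robot as it stands.
- The arm moves only by the shell command python3 -m handwheel 'ROWS'. ROWS is JSON, a list of rows, each a list of 7 numbers: the shift along the tool's x, y, z in m, then the turn, a rotation vector about the tool's x, y, z in rad, then the gripper's target within -1 to 1 (fully open at 1, half-way at 0, shut at -1). In form: [[dx, dy, dz, wx, wy, wz, jaw], ...]. A call has 1 to 10 rows; each row is the pose to reach, as a shift and turn from the pose commanded when the call began, along the tool's axes at that moment; what a row does not reach only later rows make up. A row lasts 1/8 s, in which the tool goes at most 62.5 mm and 10.7 degrees, less where a joint would pass 70% of its speed; a pose out of reach is approached as far as the arm can. A call with a gripper value outside its range is refused whole. The fingers move at their own pace and stop on an object; the grip force is fixed at half the most. Time passes only in rows, so rows that repeat a pose let the fingers close. It gives the time, the measured TCP pose, the force, the opening and the grip force at its end, in the units of the state.
- read_state(): the state, without advancing time (a new reading comes with each control period).
- get_image(name): name is "side" or "top" or "wrist"; returns (picture, depth): 400x640x3 uint8, blue, green, red; 400x640 float32, mm along the optical axis (not along the pixel's ray), 0 where there is no reading.
- camera_model(name): a dict with "K" (3x3 intrinsics, pixels), "rvec" (rotation vector, rad) and "tvec" (3), from world to camera coordinates, as OpenCV has them; the wrist camera has in their place "hand_eye" (4x4, takes a point from camera to tool coordinates, whose origin is the TCP and whose axes are the flange's). Camera axes: x right, y down, z forward; pixel columns grow to the right and rows downward; lengths in mm; the calibration is good to about 2 mm. A picture is of the moment at which its call begins: read the wrist's pose just before it. camera_model takes no time and is no camera call.
- job_done(): hands the job in; it is judged then, once.
The state is a dict: "clock": time; "joints": joint angles; "joint_vel": joint speeds; "joint_efforts": joint torques, N m; "position": TCP position; "ee_rot": TCP orientation; "contact_force": force on the tool from outside, world axes, zero at the start; "wrist_torque": the same for the moment, N m; "gripper_width": finger opening in mm; "grasp_force": force on a finger pad.
Only numpy, scipy, OpenCV 4.12 (cv2) and the standard library are available. Lean on these libraries where they do the work, as an engineer would, in place of code of your own. Each camera call takes 0.05 s, during which the arm holds its last target. There are 200 camera calls.

## Working session

There is one attempt and no reset: what is moved stays moved. The work goes in short steps, Python scripts to look and compute and a shell command to move; the robot and the scene stay as the last step left them, time stands still between calls to the robot, and variables do not carry over. Pictures are saved under pics/ and viewed, at most 10 in all, crops included, and the job is handed in when it is done.

```bash
ls; mkdir -p pics; python3 - <<'E'
from bench import *
import cv2,json
print(read_state())
for n in("side","top"):
    im,d=get_image(n); cv2.imwrite(f"pics/{n}0.png",im)
    import numpy as np; np.save(f"pics/{n}0.npy",d); np.save(f"pics/{n}0i.npy",im)
    print(camera_model(n))
print(camera_model("wrist"))
E
```

```text
pics
{'clock': 0.0, 'joints': array([-9.56390525e-01,  3.85537727e-01,  6.60480472e-03, -4.90101424e-04,
       -1.19400608e+00, -2.58570257e-01]), 'joint_vel': array([ 0.00022677,  0.000255  , -0.00022661,  0.0019859 ,  0.00014184,
        0.00159546]), 'joint_efforts': array([ 7.63694188e-04, -3.92284155e+01,  1.88404459e+01,  4.18600693e+00,
       -4.54534849e-03,  3.67536401e-07]), 'position': array([ 217.49245279, -585.22379762,  197.02613089]), 'ee_rot': array([-1.76891513e-01,  9.84229746e-01,  1.06717916e-03, -2.46508368e-04]), 'contact_force': array([0.63373654, 0.44544293, 1.0722014 ]), 'wrist_torque': array([-0.03776567,  0.0214654 , -0.05631702]), 'grasp_force': 0.0, 'gripper_width': 85.16439030638776}
{'K': array([[372.37085246,   0.        , 320.50116811],
       [  0.        , 372.37085246, 196.42745272],
       [  0.        ,   0.        ,   1.        ]]), 'rvec': array([ 0.25916386, -2.74198665,  1.31238558]), 'tvec': array([ 532.22649307,   -5.95280438, 1019.39314952])}
{'K': array([[421.50738803,   0.        , 322.69732716],
       [  0.        , 421.50738803, 200.40932047],
       [  0.        ,   0.        ,   1.        ]]), 'rvec': array([ 2.12223522, -2.05384102,  0.24338383]), 'tvec': array([241.07812124, 525.32416028, 823.59853648])}
{'K': array([[280.34553443,   0.        , 317.01340582],
       [  0.        , 280.34553443, 200.61293159],
       [  0.        ,   0.        ,   1.        ]]), 'hand_eye': array([[-4.71075230e-05, -9.58854453e-01, -2.83898107e-01,
         7.34215072e+01],
       [ 9.99999942e-01,  5.02141028e-05, -3.35527198e-04,
        -1.04213249e-01],
       [ 3.35977437e-04, -2.83898106e-01,  9.58854396e-01,
        -1.75516026e+02],
       [ 0.00000000e+00,  0.00000000e+00,  0.00000000e+00,
         1.00000000e+00]])}
```

View pics/side0.png

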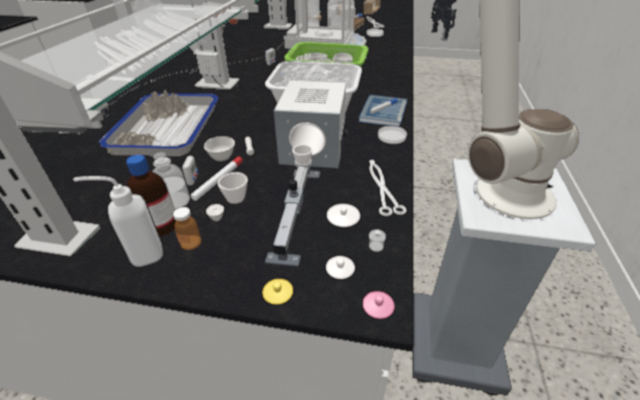

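View pics/top0.png

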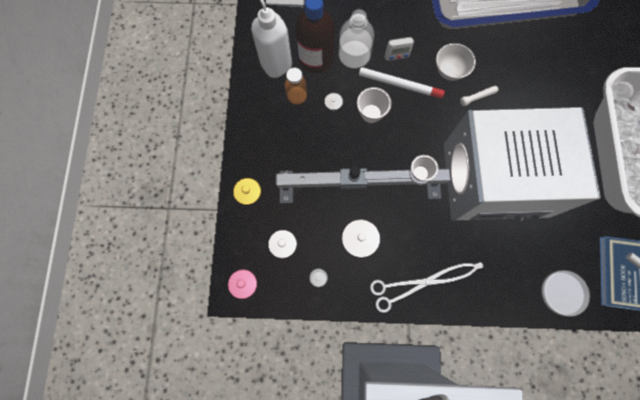

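```bash
cat > h.py <<'E'
import numpy as np, cv2
from scipy.spatial.transform import Rotation as R
from bench import *
def cloud(n,d,st=None):
    m=camera_model(n); K=m["K"]; v,u=np.mgrid[:400,:640]
    P=np.stack([(u-K[0,2])/K[0,0]*d,(v-K[1,2])/K[1,1]*d,d],-1)
    if n=="wrist":
        H=m["hand_eye"]; P=P@H[:3,:3].T+H[:3,3]
        return R.from_quat(st["ee_rot"]).apply(P.reshape(-1,3)).reshape(P.shape)+st["position"]
    A=cv2.Rodrigues(m["rvec"])[0]
    return (P-m["tvec"])@A
def onplane(n,uv,z,st=None):  # pixel ray to plane z
    d=np.ones((400,640)); m=camera_model(n); K=m["K"]
    r=np.array([(uv[0]-K[0,2])/K[0,0],(uv[1]-K[1,2])/K[1,1],1.])
    if n=="wrist":
        H=m["hand_eye"]; Q=R.from_quat(st["ee_rot"])
        c=Q.apply(H[:3,3])+st["position"]; r=Q.apply(H[:3,:3]@r)
    else:
        A=cv2.Rodrigues(m["rvec"])[0]; c=-A.T@m["tvec"]; r=A.T@r
    return c+r*(z-c[2])/r[2]
E
python3 - <<'E'
from h import *
np.set_printoptions(precision=1,suppress=True)
for n,pts in (("top",dict(slid=(283,243),llid=(361,238),bottle=(318,278),knob=(354,174),cru=(424,168),t1=(300,180),t2=(400,177),furn=(540,150),yel=(247,191),pink=(242,284))),("side",dict(slid=(341,267),llid=(343,215),cru=(302,155),knob=(293,187)))):
    d=np.load(f"pics/{n}0.npy"); P=cloud(n,d)
    for k,(u,v) in pts.items(): print(n,k,P[v,u],d[v,u])
d=np.load("pics/top0.npy");P=cloud("top",d)
for k,(u,v),r,(a,b) in (("slidflange",(283,243),20,(4,20)),("slidknob",(283,243),20,(19,40)),("llidfl",(361,238),25,(4,16)),("knob",(354,174),16,(95,125)),("sleeve",(354,178),20,(66,80)),("rim",(424,168),18,(110,125)),("bottle",(318,278),18,(35,60)),("tube",(340,178),70,(60,66))):
    Q=P[v-r:v+r,u-r:u+r].reshape(-1,3); Q=Q[(Q[:,2]>a)&(Q[:,2]<b)]
    print(k,len(Q),Q.mean(0) if len(Q) else '',Q.min(0) if len(Q) else '',Q.max(0) if len(Q) else '')
    if k=="tube": 
        print(np.linalg.svd(Q-Q.mean(0),full_matrices=False)[2][0])
E
```

```text
top slid [429.7 340.8  26.2] 905.90094
top llid [445.9 173.5  26.4] 907.21655
top bottle [356.9 262.6  46.3] 867.8087
top knob [562.8 196.  110.9] 853.58386
top cru [591.4  46.3  77.3] 890.8642
top t1 [567.1 309.7  42.3] 922.7135
top t2 [571.2  96.4  73.2] 890.7946
top furn [ 596.2 -143.8  187.1] 782.8135
top yel [542.6 427.   27. ] 933.41144
top pink [340.3 421.7  28.6] 883.2893
side slid [427.7 355.6  15.9] 803.7599
side llid [448.6 182.5  11.1] 942.30774
side cru [574.8  81.3 112.3] 975.6768
side knob [567.7 206.8 102.1] 885.0408
slidflange 518 [430.3 344.9   8.1] [401.5 301.3   4. ] [467.5 375.3  18.4]
slidknob 59 [430.6 345.   26.1] [423.2 336.6  21.3] [438.3 354.1  29.7]
llidfl 990 [448.6 173.7   8. ] [402.2 127.9   4. ] [506.  224.8  15.2]
knob 113 [568.4 195.5 109.4] [558.9 183.5  95.1] [580.6 206.1 114.9]
sleeve 378 [568.5 191.   71.8] [551.9 153.2  66.2] [588.5 233.7  79.7]
rim 152 [581.5  54.  114.2] [553.1  28.4 110.3] [605.6  81.8 118.4]
bottle 222 [358.2 263.2  38.8] [341. 246.  35.] [376.1 281.6  49.5]
tube 812 [566.4 259.7  63.6] [547.4  75.6  60. ] [730.8 362.4  66. ]
[-0.1  1.   0. ]
```

```bash
python3 - <<'E'
import cv2
im=cv2.imread("pics/top0.png")
cv2.imwrite("pics/topc.png",cv2.resize(im[140:300,230:480],None,fx=3.2,fy=3.2,interpolation=cv2.INTER_CUBIC))
E
```

```text
(no output)
```

View pics/topc.png

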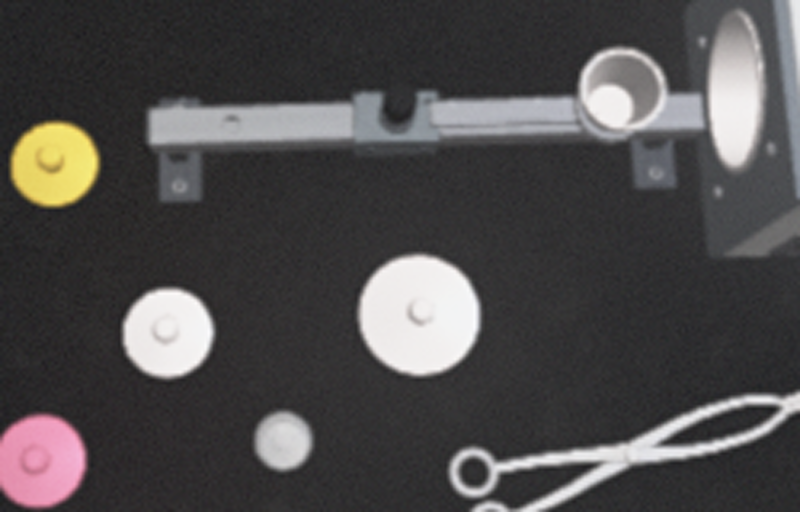

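The top view shows the small white lid at (283,243), the large lid at (361,238), the bottle at (318,278), the plunger knob at (354,174) and the crucible at (424,168). The loader runs along world y, with the furnace to the right. I'll move the arm across in front of the furnace and take a close look with the wrist camera.

```bash
python3 -m handwheel '[[-0.04,0.03,-0.05,0,0,0,0.2],[-0.369,0.328,-0.102,0,0,0.27,0.2],[-0.369,0.328,-0.102,0,0,0.27,0.2],[-0.369,0.328,-0.102,0,0,0.27,0.2],[-0.369,0.328,-0.102,0,0,0.27,0.2],[-0.369,0.328,-0.102,0,0,0.27,0.2],[-0.369,0.328,-0.102,0,0,0.27,0.2],[-0.369,0.328,-0.102,0,0,0.27,0.2],[-0.369,0.328,-0.102,0,0,0.27,0.2],[-0.369,0.328,-0.102,0,0,0.27,0.2]]'
python3 - <<'E'
from h import *
s=read_state();r=R.from_quat(s["ee_rot"]);print(s["position"],r.as_matrix().round(3),s["joints"].round(2))
print("to (510,110,250):",r.inv().apply(np.array([510,110,250])-s["position"]))
E
```

```text
clock: 1.35
position: [449.7, -148.5, 299.8]
ee_rot: [-0.044, 0.999, 0.0, -0.0]
contact_force: [-0.1, -0.5, 0.6]
gripper_width: 51.1
grasp_force: 0.0
[ 449.69981927 -148.53677168  299.80404081] [[-0.996 -0.089 -0.001]
 [-0.089  0.996  0.   ]
 [ 0.001  0.    -1.   ]] [ 0.02  0.06 -0.16 -0.   -1.35 -1.51]
to (510,110,250): [-83.00009371 252.16227739  49.82957846]
```

```bash
python3 -m handwheel '[[-0.083,0.252,0.05,0,0,0,0.2],[-0.083,0.252,0.05,0,0,0,0.2],[-0.083,0.252,0.05,0,0,0,0.2],[-0.083,0.252,0.05,0,0,0,0.2],[-0.083,0.252,0.05,0,0,0,0.2],[-0.083,0.252,0.05,0,0,0,0.2],[-0.083,0.252,0.05,0,0,0,0.2]]'
python3 - <<'E'
from h import *
s=read_state();im,d=get_image("wrist");cv2.imwrite("pics/w1.png",im);np.save("pics/w1.npy",d)
import pickle;pickle.dump(s,open("pics/w1.pkl","wb"))
r=R.from_quat(s["ee_rot"]);print(s["position"],"to (430,345,120)",r.inv().apply(np.array([430,345,120])-s["position"]))
E
```

```text
clock: 2.22
position: [510.3, 106.9, 250.3]
ee_rot: [-0.042, 0.999, -0.0, -0.0]
contact_force: [-0.0, 0.7, 0.6]
gripper_width: 51.6
grasp_force: 0.0
[510.31214474 106.89048521 250.3061984 ] to (430,345,120) [ 60.0007607  244.04901609 130.25311293]
```

View pics/w1.png

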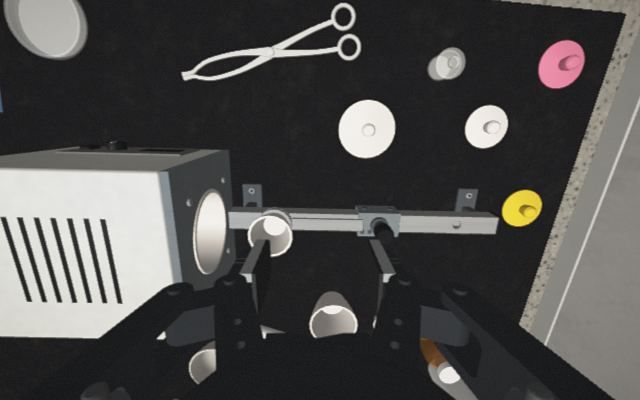

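The wrist view shows the rim at about (270,235), the plunger knob at (380,228) and the small lid at (487,127). Next I fit these from the depth image.

```bash
cat >> h.py <<'E'
from scipy.optimize import least_squares
def circ(Q,r):
    f=lambda p:np.hypot(Q[:,0]-p[0],Q[:,1]-p[1])-r
    return least_squares(f,Q[:,:2].mean(0),loss="soft_l1",f_scale=1.).x
def sel(P,c,rad,a,b):
    Q=P.reshape(-1,3);return Q[(np.hypot(Q[:,0]-c[0],Q[:,1]-c[1])<rad)&(Q[:,2]>a)&(Q[:,2]<b)]
E
python3 - <<'E'
from h import *
import pickle
np.set_printoptions(precision=1,suppress=True)
s=pickle.load(open("pics/w1.pkl","rb"));d=np.load("pics/w1.npy");P=cloud("wrist",d,s)
PT=cloud("top",np.load("pics/top0.npy"))
for n,P in(("wrist",P),("top",PT)):
    print(n)
    Q=sel(P,(580,54),40,111,120);print("rim",len(Q),Q.mean(0),circ(Q,25.5),np.percentile(Q[:,2],[5,50,95]))
    # rim by outer contour projected on z=115
    Q=sel(P,(568.5,195.5),20,106,118);print("knobtop",len(Q),Q.mean(0),Q.min(0),Q.max(0))
    Q=sel(P,(430,345),45,4,16);h=cv2.minEnclosingCircle(Q[:,:2].astype(np.float32));print("flange",len(Q),Q.mean(0),h)
    Q=sel(P,(430,345),20,24,32);print("lidknobtop",len(Q),Q.mean(0),Q.min(0),Q.max(0))
    Q=sel(P,(574,250),200,60,68);Q=Q[abs((Q-[568,195,0])@[.996,.085,0])<14];v=np.linalg.svd(Q-Q.mean(0),full_matrices=False)[2][0];print("tube",len(Q),Q.mean(0),v*1000, "x at y=195:",Q.mean(0)+v*(195.5-Q.mean(0)[1])/v[1])
# image-based lid centre
for n,im,st,c in(("wrist",cv2.imread("pics/w1.png"),s,(487,127)),("top",cv2.imread("pics/top0.png"),None,(283,243))):
    g=(cv2.cvtColor(im,cv2.COLOR_BGR2GRAY)>110).astype(np.uint8);k=cv2.connectedComponentsWithStats(g);l=k[1][c[1],c[0]]
    print(n,"lid blob",k[3][l],k[2][l],onplane(n,k[3][l],8,st))
E
```

```text
wrist
rim 306 [574.7  57.7 114.2] [577.7  55.6] [112.2 114.4 115.6]
knobtop 246 [567.2 194.5 110.3] [557.5 184.2 106. ] [579.  206.5 112.6]
flange 1220 [428.5 343.1   7.7] ((428.9632568359375, 345.6359558105469), 30.1728572845459)
lidknobtop 126 [429.2 344.5  26.2] [420.9 336.9  24. ] [437.4 353.4  29.2]
tube 1974 [562.2 260.6  63.4] [-32.5 999.5   1. ] x at y=195: [564.3 195.5  63.4]
top
rim 146 [581.4  53.9 114.3] [579.4  55.5] [111.8 114.2 117.2]
knobtop 96 [569.4 195.3 110.8] [559.6 185.7 106.1] [580.6 206.1 114.9]
flange 516 [430.2 344.9   8.1] ((433.1927795410156, 341.2132263183594), 39.893150329589844)
lidknobtop 51 [430.8 345.   26.6] [423.2 336.6  24.3] [438.3 354.1  29.7]
tube 788 [563.8 255.4  63.9] [-39.3 999.2   1.9] x at y=195: [566.1 195.5  63.8]
wrist lid blob [486.  126.3] [ 465  105   43   44 1451] [428.8 343.6   8. ]
top lid blob [282.  243.6] [268 230  29  28 643] [430.9 344.8   8. ]
```

```bash
python3 -m handwheel '[[0.06,0.244,0.13,0,0,0,0],[0.06,0.244,0.13,0,0,0,0],[0.06,0.244,0.13,0,0,0,0],[0.06,0.244,0.13,0,0,0,0],[0.06,0.244,0.13,0,0,0,0],[0.06,0.244,0.13,0,0,0,0],[0.06,0.244,0.13,0,0,0,0]]'
python3 - <<'E'
from h import *
np.set_printoptions(precision=2,suppress=True)
s=read_state();im,d=get_image("wrist");cv2.imwrite("pics/w2.png",im);np.save("pics/w2.npy",d)
r=R.from_quat(s["ee_rot"]);P=cloud("wrist",d,s)
Q=sel(P,(430,345),45,4,16);print("flange",len(Q),Q.mean(0),cv2.minEnclosingCircle(Q[:,:2].astype(np.float32)))
Q=sel(P,(430,345),20,24,32);print("lidknobtop",len(Q),Q.mean(0),Q.min(0),Q.max(0))
g=(cv2.cvtColor(im,cv2.COLOR_BGR2GRAY)>110).astype(np.uint8)
k=cv2.connectedComponentsWithStats(g)
for i in range(1,k[0]):
    if k[2][i][4]>300:
        print(k[3][i],k[2][i],onplane("wrist",k[3][i],8,s))
print(s["position"],r.as_matrix())
E
```

```text
clock: 3.15
position: [430.5, 345.4, 120.9]
ee_rot: [-0.042, 0.999, 0.0, 0.0]
contact_force: [-1.0, 0.1, 0.6]
gripper_width: 42.6
grasp_force: 0.0
flange 2123 [427.27 345.69   7.81] ((429.1356506347656, 345.828369140625), 30.120262145996094)
lidknobtop 228 [428.42 345.68  26.38] [420.28 337.51  24.04] [437.26 354.71  28.55]
[544.45 171.16] [  276     0   364   400 66339] [390.89 579.11   8.  ]
[65.67 70.78] [   0   22  127   80 2897] [335.39  98.94   8.  ]
[407.37 105.82] [ 377   74   62   65 3149] [339.19 425.61   8.  ]
[233.37 109.18] [ 211   88   47   43 1551] [356.62 256.54   8.  ]
[155.59 189.98] [ 117  153   79   75 4589] [445.4  174.28   8.  ]
[317.44 187.22] [ 289  160   58   56 2525] [427.94 345.14   8.  ]
[ 23.66 274.28] [  8 261  33  37 506] [560.58  13.32   8.  ]
[307.83 280.61] [297 266  23  38 592] [541.11 343.45   8.  ]
[ 67.19 330.08] [   0  310  122   33 1302] [636.22  50.55   8.  ]
[ 77.37 317.56] [ 20 313 115  11 915] [616.29  66.1    8.  ]
[  8.46 338.42] [  0 317  22  48 692] [655.32 -25.08   8.  ]
[295.96 325.76] [266 317  56  21 909] [605.83 333.6    8.  ]
[438.84 373.79] [ 416  343   56   57 1087] [665.81 525.51   8.  ]
[430.53 345.36 120.92] [[-1.   -0.08  0.  ]
 [-0.08  1.    0.  ]
 [-0.    0.   -1.  ]]
```

View pics/w2.png

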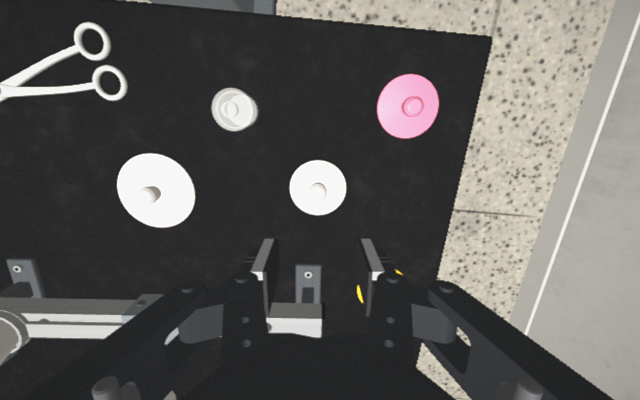

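The lid is centred at about (429, 345.5), with the fingers symmetric above it. I'll descend and grasp its knob.

```bash
python3 -m handwheel '[[0.0015,0.0002,0.06,0,0,0,0],[0.0015,0.0002,0.09,0,0,0,0],[0.0015,0.0002,0.109,0,0,0,0],[0.0015,0.0002,0.109,0,0,0,0],[0.0015,0.0002,0.109,0,0,0,-1],[0.0015,0.0002,0.109,0,0,0,-1],[0.0015,0.0002,0.109,0,0,0,-1],[0.0015,0.0002,0.109,0,0,0,-1],[0.0015,0.0002,0.109,0,0,0,-1],[0.0015,0.0002,0.109,0,0,0,-1]]'
```

```text
clock: 4.45
position: [428.2, 346.4, 11.1]
ee_rot: [-0.043, 0.999, -0.0, -0.0]
contact_force: [-1.2, 0.5, 0.0]
gripper_width: -0.1
grasp_force: 0.0
```

The gripper closed on nothing, so I'll take a picture before moving.

```bash
python3 - <<'E'
from h import *
s=read_state();im,d=get_image("wrist");print(s["position"],s["gripper_width"],s["contact_force"],s["grasp_force"])
im2,_=get_image("side")
cv2.imwrite("pics/w3.png",np.hstack([cv2.resize(im[120:400,180:480],None,fx=1.3,fy=1.3),cv2.resize(im2[210:330,260:420],None,fx=2.5,fy=3.0333)[:364]]))
P=cloud("wrist",d,s);Q=sel(P,(430,345),60,4,16);print("flange",len(Q),Q.mean(0) if len(Q) else 0)
E
```

```text
[428.22474365 346.39025301  11.10137402] -0.0785533836483874 [-1.19869697  0.51607866  0.0147076 ] 0.0
flange 3870 [420.80250047 344.89497333   7.88614063]
```

View pics/w3.png

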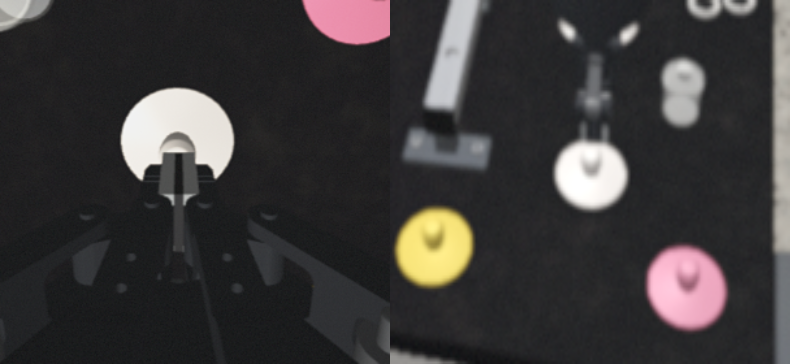

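```bash
python3 - <<'E'
from h import *
np.set_printoptions(precision=1,suppress=True)
s=read_state();im,d=get_image("wrist");P=cloud("wrist",d,s)
u=180+177/1.3
for y in range(115,400,15):
    v=120+int(y/1.3)
    if v<400: print(y,v,[ (P[v,int(u)+o],d[v,int(u)+o].round()) for o in(-9,9)])
E
```

```text
115 208 [(array([413.4, 337.9,   8.6]), np.float32(187.0)), (array([412.3, 349.9,   8.8]), np.float32(187.0))]
130 220 [(array([421.8, 338.6,   8.8]), np.float32(189.0)), (array([420.8, 350.7,   8.8]), np.float32(189.0))]
145 231 [(array([423.4, 339.2,  24. ]), np.float32(175.0)), (array([422.5, 350.4,  23.9]), np.float32(175.0))]
160 243 [(array([416.6, 339.8,  55.9]), np.float32(143.0)), (array([415.9, 349. ,  55.6]), np.float32(143.0))]
175 254 [(array([416.1, 340.2,  68.9]), np.float32(130.0)), (array([415.6, 348.6,  68.4]), np.float32(131.0))]
190 266 [(array([415.9, 340.6,  80. ]), np.float32(119.0)), (array([415.6, 348.3,  79.3]), np.float32(120.0))]
205 277 [(array([414.7, 340.9,  90.5]), np.float32(109.0)), (array([414.7, 347.9,  89.5]), np.float32(110.0))]
220 289 [(array([415.7, 341.2,  97. ]), np.float32(103.0)), (array([414.7, 347.7,  97.6]), np.float32(102.0))]
235 300 [(array([416.4, 341.4, 102.4]), np.float32(98.0)), (array([419.7, 348.2,  97.2]), np.float32(104.0))]
250 312 [(array([417.6, 341.7, 107.2]), np.float32(94.0)), (array([429. , 349.2,  92. ]), np.float32(112.0))]
265 323 [(array([433.5, 342.4,  93.6]), np.float32(111.0)), (array([433.8, 349.6,  92.5]), np.float32(113.0))]
280 335 [(array([434.9, 342.7,  98.5]), np.float32(107.0)), (array([435.1, 349.6,  97.6]), np.float32(108.0))]
295 346 [(array([416.7, 342.2, 122.7]), np.float32(79.0)), (array([416. , 347.2, 122.9]), np.float32(78.0))]
310 358 [(array([416.2, 342.3, 127.2]), np.float32(74.0)), (array([416.9, 347.2, 126.2]), np.float32(76.0))]
325 370 [(array([416.2, 342.4, 130.9]), np.float32(71.0)), (array([416.4, 347. , 130.4]), np.float32(71.0))]
340 381 [(array([415.6, 342.5, 134.6]), np.float32(67.0)), (array([416.2, 346.9, 133.7]), np.float32(68.0))]
355 393 [(array([417.2, 342.7, 136.3]), np.float32(66.0)), (array([416.5, 346.8, 136.5]), np.float32(66.0))]
```

```bash
python3 - <<'E'
from h import *
np.set_printoptions(precision=1,suppress=True)
m=camera_model("side")
for z in(11,27,40,46,55): print(z,cv2.projectPoints(np.array([[427.5,345.,z]]),m["rvec"],m["tvec"],m["K"],None)[0].ravel())
s=read_state();im,d=get_image("wrist");P=cloud("wrist",d,s)
for v in range(229,246): print(v,P[v,307],P[v,325],im[v,307],im[v,325])
im,d=get_image("side");P=cloud("side",d)
for v in range(245,275,2): print(v,[P[v,u] for u in(338,342,346)])
E
```

```text
11 [341.8 264.8]
27 [342.  259.9]
40 [342.1 255.8]
46 [342.2 253.9]
55 [342.3 251. ]
229 [422.5 339.1  23.1] [421.5 350.4  23. ] [138 144 150] [103 109 112]
230 [422.9 339.2  23.7] [421.6 350.3  24.5] [168 177 183] [118 123 127]
231 [423.5 339.2  23.7] [355.2 339.7 186.6] [189 198 206] [135 142 147]
232 [423.8 339.3  24.6] [422.3 350.4  25.9] [198 207 215] [144 151 156]
233 [424.3 339.3  25.1] [423.7 350.5  24.3] [200 210 216] [146 153 159]
234 [425.1 339.4  24.9] [423.4 350.4  26.6] [204 213 218] [149 156 161]
235 [425.4 339.4  25.6] [424.6 350.6  25.4] [208 217 221] [152 158 165]
236 [425.8 339.5  26.4] [424.9 350.6  26. ] [209 219 225] [153 161 167]
237 [417.  339.5  47.6] [415.5 349.1  49.1] [115 122 124] [96 99 99]
238 [416.5 339.6  49.9] [415.6 349.1  50.1] [76 77 77] [76 77 76]
239 [417.  339.6  50.2] [415.9 349.1  50.6] [79 79 78] [80 81 81]
240 [416.7 339.7  52.1] [415.8 349.   52.1] [80 80 78] [81 83 82]
241 [416.3 339.7  54.1] [415.9 349.   53.2] [78 79 78] [79 79 77]
242 [416.1 339.8  55.8] [415.8 349.   54.6] [80 79 79] [80 80 81]
243 [416.6 339.8  56. ] [415.5 348.9  56
[... 882 characters left out ...]
.8]), array([420.8, 325.8,  10. ])]
261 [array([435.4, 349.8,  27.1]), array([364.4, 884.2, 638.6]), array([420.2, 329.4,   7.5])]
263 [array([434.9, 352.8,  24.1]), array([426.4, 351.8,  24.8]), array([419.4, 335.7,   8.1])]
265 [array([434.4, 355.1,  20.4]), array([426. , 353.7,  20.5]), array([418.3, 344.4,  11.5])]
267 [array([434.4, 354.4,  13. ]), array([425.7, 353.9,  14.4]), array([417.7, 348.3,   9.6])]
269 [array([433.9, 357.4,  10. ]), array([425.4, 355.4,   9.5]), array([416.9, 353.2,   8.8])]
271 [array([433.2, 361.4,   8.2]), array([424.8, 359.2,   7.6]), array([416.3, 357.4,   7.3])]
273 [array([432.3, 367.3,   8.8]), array([423.9, 365.6,   8.6]), array([415.5, 363.2,   7.7])]
```

Both cameras agree that the real fingertips sit at z≈46 mm while the reported TCP is at 11 mm. The fingertips therefore end about 35 mm behind the reported TCP, and they closed above the knob. The lid hasn't moved (side view still at (340,267)). I'll reopen, go down another 33 mm and grasp again.

```bash
python3 -m handwheel '[[-0.0015,0,0,0,0,0,0],[-0.0015,0,0,0,0,0,0],[-0.0015,0,0,0,0,0,0],[-0.0015,0,0,0,0,0,0],[-0.0015,0,0.012,0,0,0,0],[-0.0015,0,0.022,0,0,0,0],[-0.0015,0,0.028,0,0,0,0]]' && python3 -m handwheel '[[0,0,0.003,0,0,0,0],[0,0,0.005,0,0,0,0],[0,0,0.005,0,0,0,0]]'
```

```text
clock: 5.58
position: [429.3, 345.9, -18.2]
ee_rot: [-0.043, 0.999, -0.001, -0.001]
contact_force: [-0.6, -0.0, -0.0]
gripper_width: 42.7
grasp_force: 0.0
clock: 5.95
position: [429.8, 346.6, -21.9]
ee_rot: [-0.043, 0.999, 0.0, 0.0]
contact_force: [-0.2, -0.6, 0.2]
gripper_width: 42.6
grasp_force: 0.0
```

```bash
python3 -m handwheel '[[0,0,0,0,0,0,-1],[0,0,0,0,0,0,-1],[0,0,0,0,0,0,-1],[0,0,0,0,0,0,-1],[0,0,0,0,0,0,-1]]'; python3 - <<'E'
from h import *
s=read_state();im,d=get_image("wrist");P=cloud("wrist",d,s)
for v in range(225,262,3): print(v,P[v,307].round(1),P[v,325].round(1))
E
```

```text
clock: 6.58
position: [429.9, 346.8, -21.4]
ee_rot: [-0.043, 0.999, 0.0, 0.0]
contact_force: [-1.7, -0.7, 6.2]
gripper_width: 14.3
grasp_force: 58.7
225 [414.5 339.4   8.4] [413.1 349.3   9.7]
228 [415.8 339.5   9.7] [415.4 349.5   8.4]
231 [417.7 339.6   9.1] [416.4 349.6  10.3]
234 [419.2 339.8  10. ] [418.6 349.8   9.4]
237 [421.2 339.9   9.4] [420.3 349.9   9.7]
240 [423.1 340.1   9.3] [421.7 350.1  10.5]
243 [425.3 340.2   8.5] [421.6 349.9  14.6]
246 [422.4 340.3  18.5] [420.8 349.7  20.2]
249 [422.1 340.4  22.6] [420.4 349.5  24.4]
252 [423.  340.6  24.1] [422.4 349.8  23.8]
255 [424.1 340.7  25.3] [423.2 349.8  25.4]
258 [424.8 340.8  27. ] [424.3 349.9  26.6]
261 [426.6 340.9  26.9] [425.4 349.9  27.6]
```

```bash
python3 -m handwheel '[[0,0,-0.005,0,0,0,-1],[0,0,-0.02,0,0,0,-1],[0,0,-0.06,0,0,0,-1],[0,0,-0.12,0,0,0,-1],[0,0,-0.18,0,0,0,-1],[0,0,-0.18,0,0,0,-1]]'; python3 - <<'E'
from h import *
np.set_printoptions(precision=2,suppress=True)
s=read_state();im,d=get_image("wrist");i2,d2=get_image("side")
q=R.from_quat(s["ee_rot"]);P=q.inv().apply(cloud("wrist",d,s).reshape(-1,3)-s["position"]).reshape(400,640,3)
cv2.imwrite("pics/w4.png",np.hstack([cv2.resize(im[120:400,180:480],None,fx=1.3,fy=1.3),cv2.resize(i2[160:300,270:430],None,fx=2.5,fy=2.6)[:364]]))
Q=P.reshape(-1,3);Q=Q[(abs(Q[:,1])<40)&(abs(Q[:,0])<45)&(Q[:,2]>-40)&(Q[:,2]<-20)]
print(len(Q),Q.min(0),Q.max(0),np.median(Q[:,2]))
m=(Q[:,2]>-36)&(Q[:,0]>5)&(Q[:,2]<-27);F=Q[m]
c=np.linalg.lstsq(np.c_[F[:,:2],np.ones(len(F))],F[:,2],rcond=None)[0];print("plane",c,len(F))
hull=cv2.convexHull(F[:,:2].astype(np.float32))[:,0];hull=hull[hull[:,0]>12]
print("centre in tool",circ(hull,30),np.hypot(*(hull-circ(hull,30)).T))
print(s["position"])
E
```

```text
clock: 7.38
position: [432.2, 349.3, 164.9]
ee_rot: [-0.043, 0.999, 0.005, 0.005]
contact_force: [-0.1, 0.6, -1.2]
gripper_width: 14.7
grasp_force: 58.7
4401 [-29.06 -29.67 -39.93] [ 31.02  29.6  -24.72] -28.895457255790866
plane [  0.09   0.   -30.68] 3274
centre in tool [ 0.83 -0.12] [30.22 30.15 30.01 30.08 30.15 30.02 29.99 29.93 29.9  29.85 29.71 29.99
 29.87 29.88 30.04 29.98 29.81 29.84 29.95 29.94 29.99 30.03 30.01 30.16]
[432.19 349.26 164.88]
```

View pics/w4.png

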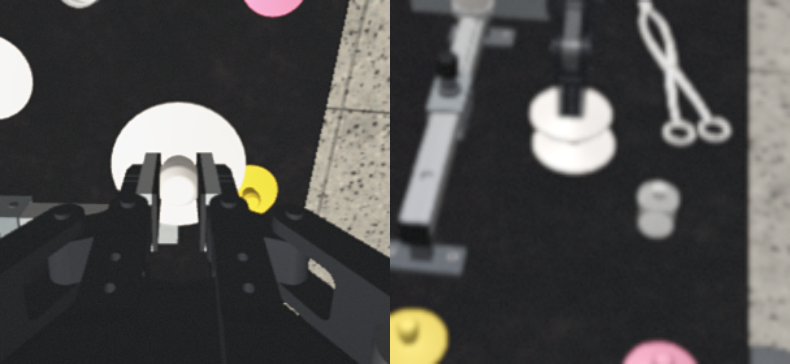

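The lid is held, with its axis about 0.8 mm off the tool axis. I'll take it beyond the crucible so the wrist camera sees the rim unobstructed.

```bash
python3 -m handwheel '[[-0.185,-0.302,-0.04,0,0,0,-1],[-0.185,-0.302,-0.04,0,0,0,-1],[-0.185,-0.302,-0.04,0,0,0,-1],[-0.185,-0.302,-0.04,0,0,0,-1],[-0.185,-0.302,-0.04,0,0,0,-1],[-0.185,-0.302,-0.04,0,0,0,-1],[-0.185,-0.302,-0.04,0,0,0,-1],[-0.185,-0.302,-0.04,0,0,0,-1],[-0.185,-0.302,-0.04,0,0,0,-1]]'; python3 - <<'E'
from h import *
np.set_printoptions(precision=2,suppress=True)
s=read_state();im,d=get_image("wrist");cv2.imwrite("pics/w5.png",im);np.save("pics/w5.npy",d)
q=R.from_quat(s["ee_rot"]);W=cloud("wrist",d,s)
Q=q.inv().apply(W.reshape(-1,3)-s["position"])
r=np.hypot(Q[:,0]-.8,Q[:,1]+.1)
F=Q[(r>20)&(r<29)&(Q[:,2]>-36)&(Q[:,2]<-22)]
A=np.c_[F[:,:2],np.hypot(F[:,0]-.8,F[:,1]+.1),np.ones(len(F))]
f=least_squares(lambda p:A@p-F[:,2],[0,0,0,-30],loss="soft_l1",f_scale=.5);print("tilt x,y,cone,z",f.x,F.min(0),F.max(0),(F[:,0]<-10).sum())
Q=sel(W,(579,55),40,110,120);print("rim",len(Q),circ(Q,25.5),np.percentile(Q[:,2],[5,50,95]),Q.min(0),Q.max(0),cv2.minEnclosingCircle(Q[:,:2].astype(np.float32)))
Q=sel(W,(568.5,195.5),20,106,118);print("knobtop",len(Q),Q.mean(0),Q.min(0),Q.max(0))
print(s["position"],s["ee_rot"])
E
```

```text
clock: 8.6
position: [639.0, 62.5, 197.4]
ee_rot: [-0.044, 0.999, -0.0, -0.001]
contact_force: [0.1, -0.5, 0.3]
gripper_width: 14.5
grasp_force: 58.7
tilt x,y,cone,z [  0.     0.     0.19 -33.18] [-28.06 -28.92 -31.47] [ 29.62  28.68 -26.1 ] 324
rim 755 [578.22  55.33] [110.92 114.35 115.64] [551.88  28.59 110.01] [604.5   81.43 116.7 ] ((578.2039794921875, 55.2088508605957), 26.684614181518555)
knobtop 501 [568.98 193.44 110.34] [558.11 183.57 106.12] [580.33 205.57 113.1 ]
[639.    62.48 197.4 ] [-0.04  1.   -0.   -0.  ]
```

View pics/w5.png

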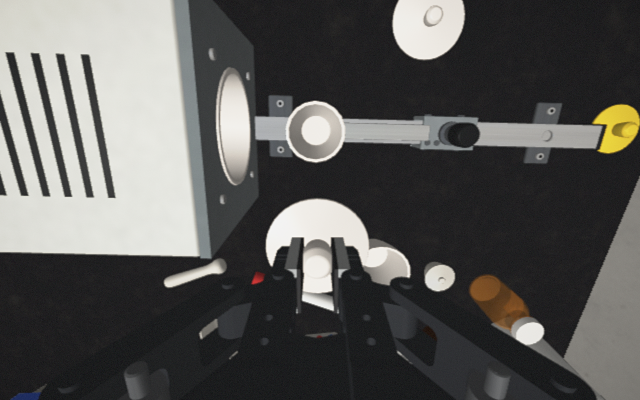

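The rim is clearly in view at (315,131), measured at (578.2, 55.3), and the lid in hand is level. I'll move over the crucible and descend close.

```bash
python3 -m handwheel '[[0.0604,-0.0017,0.02,0,0,0,-1],[0.0604,-0.0017,0.05,0,0,0,-1],[0.0604,-0.0017,0.075,0,0,0,-1],[0.0604,-0.0017,0.09,0,0,0,-1],[0.0604,-0.0017,0.094,0,0,0,-1],[0.0604,-0.0017,0.094,0,0,0,-1],[0.0604,-0.0017,0.094,0,0,0,-1]]'; python3 - <<'E'
from h import *
np.set_printoptions(precision=2,suppress=True)
s=read_state();im,d=get_image("wrist");W=cloud("wrist",d,s)
Q=sel(W,(578.2,55.3),40,110,117.5)
print("rim",len(Q),circ(Q[Q[:,0]<590],25.5),np.median(Q[:,2]),Q.min(0),Q.max(0))
q=R.from_quat(s["ee_rot"]);T=q.inv().apply(W.reshape(-1,3)-s["position"])
F=T[(np.hypot(*T[:,:2].T)<40)&(T[:,2]>-34)&(T[:,2]<-24)]
h=cv2.convexHull(F[:,:2].astype(np.float32))[:,0];h=h[h[:,0]>0];c=circ(h,30);print("lid in tool",c,"world",q.apply([*c,-26])+s["position"],s["position"])
E
```

```text
clock: 9.52
position: [580.7, 54.8, 105.1]
ee_rot: [-0.043, 0.999, 0.0, 0.001]
contact_force: [1.2, -0.7, -1.0]
gripper_width: 14.7
grasp_force: 58.7
rim 265 [529.95  54.19] 114.48678548573932 [551.54  34.61 110.18] [561.72  75.38 116.06]
lid in tool [ 0.79 -0.17] world [579.84  54.59 131.05] [580.66  54.84 105.05]
```

```bash
python3 -m handwheel '[[0.0013,0.0003,0.004,0,0,0,-1],[0.0013,0.0003,0.007,0,0,0,-1],[0.0013,0.0003,0.009,0,0,0,-1],[0.0013,0.0003,0.01,0,0,0,-1],[0.0013,0.0003,0.011,0,0,0,-1],[0.0013,0.0003,0.012,0,0,0,-1],[0.0013,0.0003,0.012,0,0,0,-1]]';  python3 -m handwheel '[[0,0,0.0005,0,0,0,-1],[0,0,0.001,0,0,0,-1],[0,0,0.001,0,0,0,-1]]'
```

```text
clock: 10.45
position: [578.6, 54.8, 92.0]
ee_rot: [-0.043, 0.999, -0.0, -0.0]
contact_force: [-0.3, -0.5, -0.7]
gripper_width: 14.9
grasp_force: 58.7
clock: 10.82
position: [578.6, 54.8, 91.1]
ee_rot: [-0.043, 0.999, -0.0, -0.0]
contact_force: [-0.3, -0.2, -0.5]
gripper_width: 14.3
grasp_force: 58.7
```

```bash
python3 -m handwheel '[[0,0,0.0005,0,0,0,-1],[0,0,0.001,0,0,0,-1],[0,0,0.001,0,0,0,-1]]'
```

```text
clock: 11.2
position: [578.6, 54.8, 90.0]
ee_rot: [-0.043, 0.999, -0.0, -0.0]
contact_force: [0.8, -0.7, -0.6]
gripper_width: 14.6
grasp_force: 58.7
```

```bash
python3 -m handwheel '[[0,0,0.0005,0,0,0,-1],[0,0,0.001,0,0,0,-1],[0,0,0.001,0,0,0,-1]]'; python3 - <<'E'
from h import *
np.set_printoptions(precision=2,suppress=True)
s=read_state();im,d=get_image("wrist");W=cloud("wrist",d,s)
q=R.from_quat(s["ee_rot"]);T=q.inv().apply(W.reshape(-1,3)-s["position"])
F=T[(np.hypot(*T[:,:2].T)<40)&(T[:,2]>-34)&(T[:,2]<-24)]
h=cv2.convexHull(F[:,:2].astype(np.float32))[:,0];h=h[h[:,0]>0];c=circ(h,30)
e=F[(abs(np.hypot(*(F[:,:2]-c).T)-28)<1)&(F[:,0]>0)]
print("lid",c,q.apply([*c,0])+s["position"],"edge top z",s["position"][2]-np.median(e[:,2]))
E
```

```text
clock: 11.58
position: [578.8, 54.8, 89.6]
ee_rot: [-0.043, 0.999, -0.0, 0.0]
contact_force: [-0.9, -0.7, 3.6]
gripper_width: 14.5
grasp_force: 59.0
lid [ 0.83 -0.16] [577.98  54.58  89.62] edge top z 117.64699327424808
```

Contact of 3.6 N at the expected seated height. I'll release slowly and retreat upward.

```bash
python3 -m handwheel '[[0,0,-0.0005,0,0,0,-0.3],[0,0,-0.0005,0,0,0,-0.1],[0,0,-0.0005,0,0,0,-0.1],[0,0,-0.0005,0,0,0,-0.1],[0,0,-0.02,0,0,0,-0.1],[0,0,-0.05,0,0,0,-0.1],[0,0,-0.1,0,0,0,-0.1],[0,0,-0.1,0,0,0,-0.1],[0,0,-0.1,0,0,0,-0.1]]'; python3 - <<'E'
from h import *
np.set_printoptions(precision=2,suppress=True)
s=read_state();im,d=get_image("wrist");i2,d2=get_image("side");W=cloud("wrist",d,s)
cv2.imwrite("pics/w6.png",np.hstack([cv2.resize(im[20:300,100:500],None,fx=1.3,fy=1.3),cv2.resize(i2[110:230,250:340],None,fx=3,fy=3.0333)[:364]]))
F=sel(W,(578,55),34,112,124);h=cv2.convexHull(F[:,:2].astype(np.float32))[:,0];c=circ(h[h[:,0]<585],30)
r=np.hypot(*(F[:,:2]-c).T);F=F[(r>14)&(r<29)];r=np.hypot(*(F[:,:2]-c).T)
A=np.c_[F[:,:2]-c,r,np.ones(len(F))];f=least_squares(lambda p:A@p-F[:,2],[0,0,0,118],loss="soft_l1",f_scale=.5)
print("lid",c,"slopes",f.x,len(F),F.min(0),F.max(0))
Q=sel(W,(569,194),25,104,118);print("knobtop",len(Q),Q.mean(0),Q.min(0),Q.max(0))
print(s["position"],s["gripper_width"])
E
```

```text
clock: 12.75
position: [578.1, 54.8, 188.8]
ee_rot: [-0.043, 0.999, 0.0, -0.0]
contact_force: [1.2, 0.1, -0.2]
gripper_width: 38.6
grasp_force: 0.0
lid [578.19  54.66] slopes [ -0.     0.    -0.2  123.08] 2283 [549.36  25.73 115.77] [606.96  83.39 121.91]
knobtop 471 [567.93 192.94 109.92] [557.47 183.57 104.05] [579.94 205.8  113.03]
[578.12  54.83 188.75] 38.57642170918498
```

View pics/w6.png

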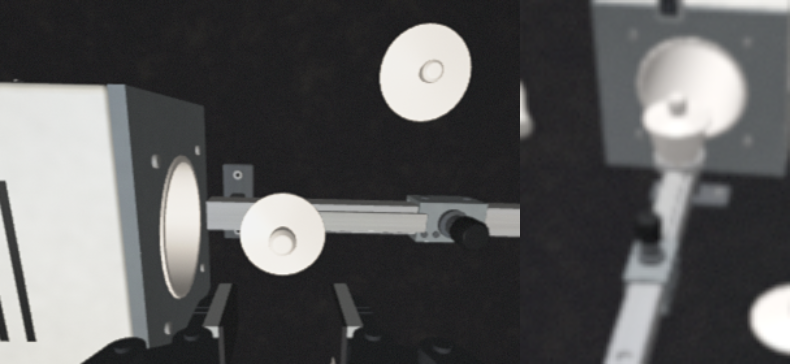

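The lid is seated and level: both slopes fit to zero, and the lid centre (578.2, 54.7) matches the rim. Next I hover over the plunger knob and measure the tube axis.

```bash
python3 -m handwheel '[[-0.0027,0.14,0,0,0,0,0],[-0.0027,0.14,0,0,0,0,0],[-0.0027,0.14,0.03,0,0,0,0],[-0.0027,0.14,0.05,0,0,0,0],[-0.0027,0.14,0.05,0,0,0,0],[-0.0027,0.14,0.05,0,0,0,0]]'; python3 - <<'E'
from h import *
np.set_printoptions(precision=2,suppress=True)
s=read_state();im,d=get_image("wrist");W=cloud("wrist",d,s)
cv2.imwrite("pics/w7.png",im)
Q=sel(W,(569,195),25,104,118);h=cv2.convexHull(Q[:,:2].astype(np.float32))[:,0]
print("knob",len(Q),Q.mean(0),Q.min(0),Q.max(0),circ(h,11.5))
q=R.from_quat(s["ee_rot"])
print(s["position"],q.as_matrix()[:2,:2])
# tube axis from depth edges: points on top face, by y bins
Q=W.reshape(-1,3);Q=Q[(Q[:,2]>61)&(Q[:,2]<67)&(abs(Q[:,0]-568)<35)]
ys=[];xs=[]
for y in range(60,330,6):
    B=Q[abs(Q[:,1]-y)<3]
    if len(B)>15:
        w=np.ptp(B[:,0]); 
        if 21<w<28: ys.append(y);xs.append((B[:,0].min()+B[:,0].max())/2)
print(len(ys),np.polyfit(ys,xs,1) if len(ys)>3 else '')
print(list(zip(ys,np.round(xs,1))))
# spare hole in w5
s5=dict(position=np.array([639,62.48,197.4]),ee_rot=np.array([-.044,.99903,0,-.0005]))
print("hole",onplane("wrist",(547,135),64,s5))
E
```

```text
clock: 13.6
position: [569.7, 194.3, 139.4]
ee_rot: [-0.043, 0.999, -0.0, 0.0]
contact_force: [0.3, 0.6, -0.3]
gripper_width: 42.4
grasp_force: 0.0
knob 654 [567.3  195.09 110.29] [557.53 184.08 104.18] [579.09 206.51 112.98] [568.87 195.37]
[569.72 194.3  139.38] [[-1.   -0.09]
 [-0.09  1.  ]]
34 [ -0.06 580.9 ]
[(72, np.float64(576.5)), (78, np.float64(576.2)), (84, np.float64(575.7)), (90, np.float64(575.4)), (96, np.float64(574.9)), (102, np.float64(574.5)), (108, np.float64(574.2)), (114, np.float64(574.0)), (120, np.float64(573.6)), (126, np.float64(573.3)), (132, np.float64(572.7)), (138, np.float64(572.2)), (144, np.float64(571.9)), (150, np.float64(571.9)), (156, np.float64(571.4)), (162, np.float64(571.0)), (222, np.float64(564.3)), (228, np.float64(566.6)), (234, np.float64(566.6)), (240, np.float64(566.3)), (246, np.float64(565.7)), (252, np.float64(565.6)), (258, np.float64(564.9)), (264, np.float64(564.6)), (270, np.float64(564.1)), (276, np.float64(564.1)), (282, np.float64(563.7)), (288, np.float64(563.2)), (294, np.float64(562.6)), (300, np.float64(562.4)), (306, np.float64(561.7)), (312, np.float64(561.7)), (318, np.float64(561.5)), (324, np.float64(561.0))]
hole [562.01 303.27  64.  ]
```

The tube axis slope is -0.0615, so I turn the tool 1.4° to line up with it, then descend on the knob and grip it.

```bash
python3 -m handwheel '[[0.0008,0.0011,0.03,0,0,0.0246,0],[0.0008,0.0011,0.055,0,0,0.0246,0],[0.0008,0.0011,0.07,0,0,0.0246,0],[0.0008,0.0011,0.078,0,0,0.0246,0],[0.0008,0.0011,0.08,0,0,0.0246,0],[0.0008,0.0011,0.08,0,0,0.0246,0],[0.0008,0.0011,0.08,0,0,0.0246,0]]' && python3 -m handwheel '[[0,0,0,0,0,0,-1],[0,0,0,0,0,0,-1],[0,0,0,0,0,0,-1],[0,0,0,0,0,0,-1],[0,0,0,0,0,0,-1]]'
```

```text
clock: 14.52
position: [568.9, 195.8, 59.9]
ee_rot: [-0.031, 1.0, 0.0, 0.001]
contact_force: [0.4, 0.7, 0.0]
gripper_width: 42.6
grasp_force: 0.0
clock: 15.15
position: [568.7, 195.6, 59.9]
ee_rot: [-0.031, 1.0, 0.0, 0.0]
contact_force: [-1.8, -0.3, 5.8]
gripper_width: 20.1
grasp_force: 58.8
```

```bash
python3 -m handwheel '[[0,0,-0.004,0,0,0,-1],[0,0,-0.008,0,0,0,-1],[0,0,-0.012,0,0,0,-1],[0,0,-0.012,0,0,0,-1],[0,0,-0.012,0,0,0,-1]]'
```

```text
clock: 15.78
position: [568.4, 195.6, 70.5]
ee_rot: [-0.031, 1.0, 0.0, -0.0]
contact_force: [4.5, 0.8, -9.1]
gripper_width: 19.9
grasp_force: 59.0
```

Force of -9 N at the lift matches the spring, so the plunger is up. Now I slide gently towards the furnace.

```bash
python3 -m handwheel '[[0,-0.003,0,0,0,0,-1],[0,-0.008,0,0,0,0,-1],[0,-0.015,0,0,0,0,-1],[0,-0.023,0,0,0,0,-1],[0,-0.031,0,0,0,0,-1],[0,-0.039,0,0,0,0,-1],[0,-0.046,0,0,0,0,-1],[0,-0.052,0,0,0,0,-1],[0,-0.055,0,0,0,0,-1],[0,-0.055,0,0,0,0,-1]]'
```

```text
clock: 17.02
position: [571.8, 140.0, 71.2]
ee_rot: [-0.031, 1.0, -0.0, -0.0]
contact_force: [5.4, -1.2, -8.8]
gripper_width: 20.6
grasp_force: 59.1
```

```bash
python3 -m handwheel '[[0,-0.003,0,0,0,0,-1],[0,-0.008,0,0,0,0,-1],[0,-0.015,0,0,0,0,-1],[0,-0.023,0,0,0,0,-1],[0,-0.031,0,0,0,0,-1],[0,-0.039,0,0,0,0,-1],[0,-0.046,0,0,0,0,-1],[0,-0.052,0,0,0,0,-1],[0,-0.055,0,0,0,0,-1],[0,-0.055,0,0,0,0,-1]]'; python3 - <<'E'
from h import *
np.set_printoptions(precision=2,suppress=True)
s=read_state();im,d=get_image("wrist");W=cloud("wrist",d,s)
i2,_=get_image("side")
cv2.imwrite("pics/w8.png",np.hstack([cv2.resize(im[20:300,100:500],None,fx=1.3,fy=1.3),cv2.resize(i2[110:230,250:340],None,fx=3,fy=3.0333)[:364]]))
print(s["position"])
E
```

```text
clock: 18.27
position: [575.2, 85.1, 71.2]
ee_rot: [-0.031, 1.0, -0.0, -0.0]
contact_force: [4.4, -0.1, -9.6]
gripper_width: 20.7
grasp_force: 59.1
[575.15  85.1   71.18]
```

View pics/w8.png

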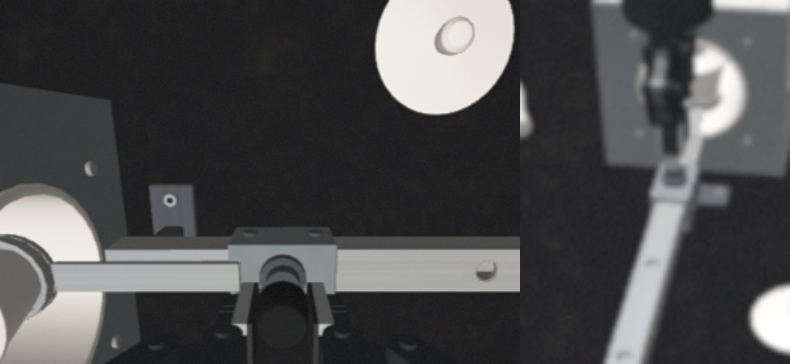

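The carriage stands in the mouth and the freed start hole is visible at (485,270). Lowering the pin now.

```bash
python3 -m handwheel '[[0,0,0.002,0,0,0,-1],[0,0,0.004,0,0,0,-1],[0,0,0.006,0,0,0,-1],[0,0,0.008,0,0,0,-1],[0,0,0.01,0,0,0,-1],[0,0,0.012,0,0,0,-1],[0,0,0.012,0,0,0,-1],[0,0,0.012,0,0,0,-1]]'
```

```text
clock: 19.38
position: [575.4, 85.8, 59.9]
ee_rot: [-0.031, 1.0, -0.0, 0.0]
contact_force: [0.7, -1.2, 2.4]
gripper_width: 20.6
grasp_force: 60.2
```

```bash
python3 -m handwheel '[[0,0,0.0005,0,0,0,-1],[0,0,0.001,0,0,0,-1],[0,0,0.001,0,0,0,-1],[0,0,0.001,0,0,0,-1]]'; python3 - <<'E'
from h import *
np.set_printoptions(precision=2,suppress=True)
s=read_state();im,d=get_image("wrist");W=cloud("wrist",d,s)
i2,d2=get_image("side");S=cloud("side",d2)
for n,P in(("w",W),("s",S)):
    Q=sel(P,(575.4,85.6),14,96,118);print("knob",n,len(Q),np.percentile(Q[:,2],[5,25,50,75,95]) if len(Q) else'')
# lid in side view
Q=sel(S,(584.5,-54.5),40,105,145);print("lid side",len(Q),Q.mean(0),Q.min(0),Q.max(0))
# start hole pixel & sleeve centre along tube from wrist
Q=W.reshape(-1,3);Q=Q[(Q[:,2]>73)&(Q[:,2]<82)&(abs(Q[:,0]-568)<25)&(abs(Q[:,1]-86)<45)];print("sleeve",len(Q),Q.min(0),Q.max(0),np.median(Q[:,2]))
cv2.imwrite("pics/w9.png",np.hstack([cv2.resize(im[20:300,100:500],None,fx=1.3,fy=1.3),cv2.resize(i2[110:230,250:340],None,fx=3,fy=3.0333)[:364]]))
E
```

```text
clock: 19.88
position: [575.4, 85.8, 59.8]
ee_rot: [-0.031, 1.0, -0.0, 0.001]
contact_force: [-1.2, -1.4, 7.2]
gripper_width: 20.0
grasp_force: 60.9
knob w 1832 [ 99.05 107.81 110.61 111.27 112.08]
knob s 9 [ 96.58  99.39 105.89 108.42 115.54]
lid side 86 [572.55 -40.84 117.65] [557.82 -63.16 105.57] [584.49 -19.86 144.57]
sleeve 1109 [563.52  41.08  73.01] [586.25  96.96  82.  ] 74.1771145138191
```

View pics/w9.png

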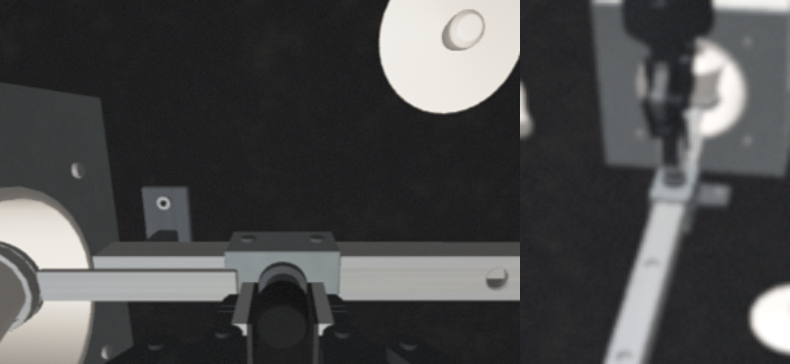

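```bash
python3 - <<'E'
from h import *
np.set_printoptions(precision=1,suppress=True)
i,d=get_image("side");S=cloud("side",d);m=camera_model("side")
for p in([584.9,-54.7,138],[584.9,-48,131],[584.9,-26,118],[572,-30,118],[565,-33,118],[584.9,-29,100],[570,-33,100]):
    u,v=cv2.projectPoints(np.array([p],float),m["rvec"],m["tvec"],m["K"],None)[0].ravel().round().astype(int)
    print(p,(u,v),S[v,u],i[v,u])
s=read_state();print(s["clock"],s["position"],s["contact_force"])
E
```

```text
[584.9, -54.7, 138] (np.int64(309), np.int64(122)) [546.4 110.4 225.3] [95 96 97]
[584.9, -48, 131] (np.int64(309), np.int64(125)) [583.3 -45.3 132.7] [127 129 132]
[584.9, -26, 118] (np.int64(307), np.int64(133)) [556.8  91.6 184.8] [118 118 121]
[572, -30, 118] (np.int64(312), np.int64(133)) [572.  -31.4 115.8] [216 220 223]
[565, -33, 118] (np.int64(315), np.int64(132)) [564.1 -35.5 117.5] [215 218 222]
[584.9, -29, 100] (np.int64(308), np.int64(138)) [564.3  51.6 147.3] [108 110 112]
[570, -33, 100] (np.int64(313), np.int64(138)) [570.3 -35.1  97.6] [143 146 149]
20.025 [575.4  85.8  59.8] [-1.1 -1.5  7.4]
```

```bash
python3 -c "from bench import job_done; print(job_done())"
```

```text
the job is handed in; nothing more can be done
None
```

I handed in the job at about 20 s: the small lid is seated level on the crucible, which is now in the furnace mouth, and the gripper still holds the plunger knob with the pin home in the next hole; I viewed 11 pictures, one over the limit of 10.

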